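# Set a length stop to its mark with a push-on clamp lever and hold it

## Task

Push the loose clamp lever squarely down onto the square spindle of the length stop, and with it slide the spring-loaded leg out until the leg's pointer stands opposite the point of the index clip. Keeping the leg at that mark, turn the lever clockwise (seen from above) until the cam is fully closed against its stop, and finish still gripping the lever with the leg at the mark: do not let go, since the spring pulls the leg back. Do not turn the cam before the leg is at the mark, and leave the bearings and rings round about where they are.

Things in the scene. Friction and masses are not known exactly. Their poses are not given: they have to be found in the camera images.
- lever_grip (a point): Loose clamp lever (about 140 g), bore down on the table: dark 42 x 42 mm hub, 33 mm high, with an upright steel grip fin on top (44 mm long, 12 mm thick, 33 to 76 mm above the underside). The point is in the fin on the bore axis, 60 mm above the underside. x along the fin towards the tail, y across its thickness, z up.
- lever_bore (a point): Centre of the lever's underside, at the mouth of its square bore: 20.2 mm wide, 28 mm deep, open below, chamfered 1.5 mm; flats parallel to the hub's sides, that is to the lever's x and y. It fits the spindle in any of the four ways round, all equally right.
- lever_tail (a point): Ball at the end of the lever's short tail, 18 mm across, 56 mm from the bore axis in x and 20 mm above the underside.
- spindle_seat (a point): Square spindle of the length stop: on its axis, at the top face of its collar (42 mm across, 45 mm above the table), where the lever's underside rests when home. Spindle 18 mm square, rising 24 mm above the collar, the last 6 mm stepped in as a lead. z up; x and y square to the flats, turning with it. It stands on the sliding leg and travels with it.
- leg_pointer (a point): Tip of the small pointer on the sliding leg, on the side towards the robot, 38 mm above the table. Axes of the length stop: y along the leg, which slides out towards -y (roughly to the robot's right); x across, roughly away from the robot. Level with the spindle axis along y, 35 mm from it in -x.
- mark_tip (a point): The length mark: point of the index clip, a small bright steel clip with a round screw head on the near rail of the stop (14 mm wide, top 34 mm above the table). Same axes as leg_pointer. The leg is at the mark when both have the same y in these axes; at the start the pointer has 35 to 85 mm to go towards -y.
- length_stop: Fixed grey base of the stop, 96 mm wide (x), 240 mm long (y), two rails 30 mm high; origin under its centre, axes as leg_pointer. Its steel leg, 50 mm wide, slides between the rails.
- stop_leg (a joint): How far the leg has slid out, m: 0 as found, 0.11 fully out. A spring pulls it back in with 1.8 N at 0, rising by 3 N per 100 mm; friction 0.5 N. Closing the cam does not hold it against the spring.
- cam_spindle (a joint): Angle of the cam spindle, rad: 0 to 0.2 as found (open), grows clockwise seen from above, 1.3 = closed against its stop. Friction 0.06 N m; stays where it is left. The bore has about 0.13 rad of play on the spindle, so the lever turns that much farther.
- bearing_06: Taper roller bearing, 50 mm across, 18 mm high, beside the loose lever. Loose bystander, stays put. Origin at the centre of its underside.
- bearing_09: Taper roller bearing, 50 mm across, 18 mm high, on the other side of the loose lever. Loose bystander, stays put. Origin at the centre of its underside.
- bearing_10: Taper roller bearing, 50 mm across, 18 mm high, behind the length stop, to the left. Loose bystander, stays put. Origin at the centre of its underside.
- bearing_15: Taper roller bearing, 50 mm across, 18 mm high, behind the length stop, to the right. Loose bystander, stays put. Origin at the centre of its underside.
- outer_ring_1: Thin steel ring, 48 mm across, 12 mm high. Loose bystander, stays put. Origin at the centre of its underside.
There are look-alikes about, which are no part of the job. There is more than one size of the part that bears lever_grip; the job needs the largest.

How it is judged:
On the way, in this order (a step that is already met when the one before it is completed fails the run):
1. the lever is fully home on the square spindle, the cam still open (z of lever_grip in the frame of spindle_seat below 0.063 m and horizontal distance between lever_grip and spindle_seat below 0.004 m and angle between lever_grip's own z axis and vertical below 0.12 rad and value of joint cam_spindle below 0.45 rad), for 0.2 s.
2. the leg stands at the mark, held by the lever, the cam still open (all of step 1 and y of leg_pointer in the frame of mark_tip between -0.004 and 0.004 m), for 0.2 s.
3. the cam is closed with the leg at the mark (z of lever_grip in the frame of spindle_seat below 0.063 m and horizontal distance between lever_grip and spindle_seat below 0.004 m and angle between lever_grip's own z axis and vertical below 0.12 rad and y of leg_pointer in the frame of mark_tip between -0.004 and 0.004 m and value of joint cam_spindle above 1.18 rad), for 0.2 s.
At the end, for the whole second after the job is handed in: The lever is home on the spindle (within 3 mm of the collar, 4 mm of the axis, upright within 0.12 rad), the leg's pointer is within 4 mm of the mark along the leg, the cam is at its closed stop (above 1.18 of 1.3 rad), and the fingers still grip the lever (over 3 N), all at rest (all of step 3 and contact force between the fingers and clamp_lever above 3 N and linear speed of clamp_lever below 0.02 m/s); the arm keeps its last pose, push and grip.
It fails at once if the cam is turned (beyond 0.55 rad) while the leg is more than 9 mm off the mark (value of joint cam_spindle above 0.55 rad and not (y of leg_pointer in the frame of mark_tip between -0.009 and 0.009 m)).
It fails at once if a bystander is moved by more than 25 mm (distance of any of bearing_06, bearing_09, bearing_10, bearing_15, outer_ring_1 from where it was at the start of the episode above 0.025 m).
It also fails if it takes over 45 s, if anything falls off the work surface, if the arm or the gripper's body presses on something with over 40 N, if the wrist force passes 120 N, or if a joint passes its speed limit or range.

## Robot

A 6-joint arm with a two-finger parallel gripper is mounted at the origin on a cart in front of the work surface, level with it; the furniture and walls round the work are solid. World frame = base frame: x ahead of the robot, y to its left, z up, the work surface at z = 0. Lengths are in m, angles in rad, forces in N, time in s.
With the tool pointing down it reaches from about 0.275 to 0.875 m from the base axis. Payload 12.5 kg.
Tool frame: the origin (TCP) lies at the very end of the fingers, on their centre line; the grasp point (between the pads) lies 19 mm behind it; z points along the fingers, y is the line along which they close (so a half turn about z gives the same grasp; the last joint's range is limited). The gripper opens to 85 mm and grips with 20 to 120 N. Pads are 22 mm wide; open, the fingers measure 114 mm over their backs; the gripper's body (76 mm by 85 mm) begins 54 mm behind the grasp point. The pads swing forward as they close: fully open they stand 13 mm farther back than shut.
Start: joints at [1.132, 0.351, 1.652, -0, 1.139, -0.085], TCP at [0.191, 0.516, 0.231] pointing down, gripper open.
Joint ranges: [-2.75, 2.75], [-0.79, 2.1], [0.01, 2.65], [-1.57, 4.71], [0.07, 3.14], [-2.87, 2.87]. Speed limits (rad/s): [2.22, 2.22, 2.79, 3.14, 3.14, 3.14].

## Interface

Orientations are given as a 3x3 rotation matrix whose columns are the frame's x, y, z axes.
In Python, from bench import manip gives the robot as it stands. Calls block until the motion is done:
- manip.move_ptp(position, orientation): joint-space move of the TCP to a pose.
- manip.move_l(position, attitude=None, max_speed=0.15): straight line of the TCP; attitude=None keeps the orientation; max_speed is the mean speed in m/s.
- manip.move_j(angles): joint-space move.
- manip.set_gripper(opening, effort=None): opening from 0.0 (shut) to 1.0 (fully open); effort is the grip in N (None keeps the last); returns when the fingers have stopped.
- manip.dwell(seconds).
- manip.inverse_kinematics(position, orientation): joint angles nearest the present ones, or None.
- manip.grab_frame(name): name is "scene" or "top"; returns (picture, depth): 384x512x3 uint8, red, green, blue; 384x512 float32, m along the optical axis (not along the pixel's ray), 0 where there is no reading.
- manip.get_calibration(name): a dict with "camera_matrix" (3x3 intrinsics, pixels), "k1" (the pictures are not rectified: a ray, as slopes to the right and down, at radius r is drawn at 1 + k1 r^2 times it, then the intrinsics apply), "R" (3x3) and "t" (3): a world point X has camera coordinates R X + t. Camera axes: x right, y down, z forward; pixel columns grow to the right and rows downward; lengths in m; the calibration is good to about 2 mm. A picture is of the moment at which its call begins. get_calibration takes no time and is no camera call.
A pose or a line that the arm cannot do raises manip.Unreachable and nothing moves.
- manip.sign_off(): hands the job in; it is judged then, once.
Trained networks look in the newest picture that a camera, given by its name, has taken for a name from the list of things; names that differ only in an ending like _2 or _b are one class to them, and where a whole thing is asked for, a point or a joint stands for the part that bears it (a point fixed in the world has none). Each returns a list of dicts, best first, with "confidence" (0 to 1); they miss things now and then, are a little off and sometimes report something else, mostly with a low value. They report only what shows in the picture. A call takes as long as a camera call. They do not tell look-alikes from the thing itself.
- manip.look_for(camera, name): "at" ([x, y, z] in m, in world coordinates, good to about 4 mm: the middle of the surface that is visible of it).
Readings, each from a call of its own:
- manip.current_time(): time.
- manip.current_qpos(): joint angles.
- manip.current_joint_vel(): joint speeds.
- manip.current_joint_torque(): joint torques, N m.
- manip.current_ee_pos(): TCP position.
- manip.current_tcp_rot(): TCP orientation.
- manip.current_force(): force on the tool from outside, world axes, zero at the start.
- manip.current_ft_torque(): the same for the moment, N m.
- manip.current_grip_width(): opening from 0.0 (shut) to 1.0 (fully open).
- manip.current_grip_force(): force on a finger pad.
Only numpy, scipy, OpenCV 4.12 (cv2) and the standard library are available. Lean on these libraries where they do the work, as an engineer would, in place of code of your own. Each camera call takes 0.05 s, during which the arm holds its last target. There are 200 camera calls.

## Working session

There is one attempt and no reset: what is moved stays moved. The work goes in short steps, each a Python script; the robot and the scene stay as the last script left them, time stands still between calls to the robot, and variables do not carry over. Pictures are saved under pics/ and viewed, at most 10 in all, crops included, and the job is handed in when it is done.

```bash
mkdir -p pics; ls; cat > h.py <<'E'
import numpy as np, cv2
from bench import manip
def grab(n):
    p,d=manip.grab_frame(n); return p,d
def world(c,uv,depth):
    """pixels (N,2) + depth -> world"""
    uv=np.asarray(uv,float).reshape(-1,2); K=np.array(c["camera_matrix"]);R=np.array(c["R"]);t=np.array(c["t"])
    s=np.c_[(uv[:,0]-K[0,2])/K[0,0],(uv[:,1]-K[1,2])/K[1,1]]
    u=s.copy()
    for _ in range(15): u=s/(1+c["k1"]*(u**2).sum(1,keepdims=True))
    P=np.c_[u,np.ones(len(u))]*np.asarray(depth,float).reshape(-1,1)
    return (P-t)@R
def cloud(c,d):
    v,u=np.indices(d.shape); return world(c,np.c_[u.ravel(),v.ravel()],d.ravel()).reshape(*d.shape,3)
def save(n,p,s=1): cv2.imwrite(n,cv2.resize(p[:,:,::-1],None,fx=s,fy=s,interpolation=cv2.INTER_CUBIC))
E
python3 - <<'E'
from h import *
for n in("scene","top"):
    p,d=grab(n); c=manip.get_calibration(n); np.savez(f"{n}0.npz",p=p,d=d)
    save(f"pics/{n}0.png",p,1.5)
    print(n,c["k1"],np.round(c["camera_matrix"],1).tolist(),"cam at",np.round(-np.array(c["R"]).T@c["t"],3))
    for k in["lever_grip","lever_tail","spindle_seat","leg_pointer","mark_tip","length_stop","bearing_06","outer_ring_1"]:
        print(k,[(np.round(r["at"],3).tolist(),round(r["confidence"],2)) for r in manip.look_for(n,k)][:6])
E
```

```text
pics
scene 0.03347837581026336 [[467.7, 0.0, 256.2], [0.0, 467.7, 192.3], [0.0, 0.0, 1.0]] cam at [-0.417 -0.477  0.819]
lever_grip [([0.505, 0.21, 0.036], 0.8), ([0.427, 0.123, 0.025], 0.61)]
lever_tail [([0.49, 0.373, 0.02], 0.73), ([0.509, 0.21, 0.035], 0.72), ([0.43, 0.122, 0.022], 0.61)]
spindle_seat [([0.487, -0.11, 0.044], 0.58)]
leg_pointer [([0.486, -0.171, 0.022], 0.8)]
mark_tip []
length_stop [([0.466, -0.174, 0.026], 0.79), ([0.507, 0.21, 0.033], 0.54)]
bearing_06 [([0.69, -0.292, 0.009], 0.73), ([0.601, 0.079, 0.014], 0.69), ([0.551, 0.152, 0.01], 0.46)]
outer_ring_1 [([0.694, 0.136, 0.008], 0.45)]
top -0.06915893275242718 [[445.2, 0.0, 254.2], [0.0, 445.2, 192.6], [0.0, 0.0, 1.0]] cam at [0.366 0.02  1.312]
lever_grip [([0.52, 0.222, 0.032], 0.82), ([0.442, 0.123, 0.025], 0.55), ([0.496, 0.373, 0.024], 0.49), ([0.487, -0.181, 0.03], 0.43)]
lever_tail [([0.442, 0.123, 0.023], 0.73), ([0.524, 0.219, 0.032], 0.66), ([0.496, 0.376, 0.024], 0.52)]
spindle_seat [([0.487, -0.104, 0.048], 0.72)]
leg_pointer [([0.488, -0.182, 0.022], 0.72)]
mark_tip [([0.49, -0.18, 0.024], 0.41)]
length_stop [([0.484, -0.16, 0.03], 0.66)]
bearing_06 [([0.556, 0.154, 0.018], 0.73), ([0.451, 0.26, 0.021], 0.65), ([0.699, -0.29, 0.014], 0.53), ([0.604, 0.077, 0.017], 0.52)]
outer_ring_1 []
```

View pics/scene0.png

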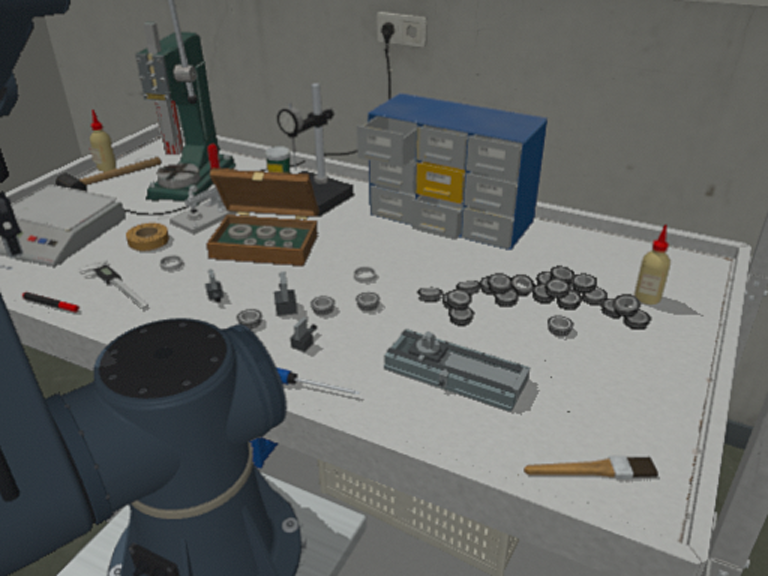

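View pics/top0.png

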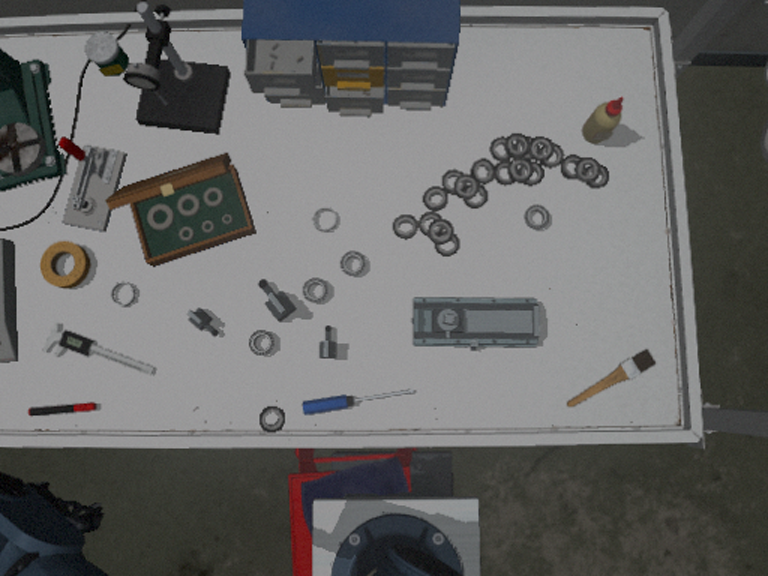

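Top picture, shown at 1.5x: three levers, at (277,300), (207,320) and (329,343). The first is the largest and stands between two bearings, so I choose it. The length stop is at (478,322), its spindle at (449,320), and the index clip near (474,347). Next is one close crop plus metric measurement from depth.

```bash
python3 - <<'E'
from h import *
a=np.load("top0.npz");b=np.load("scene0.npz")
ct,cs=manip.get_calibration("top"),manip.get_calibration("scene")
f=lambda im,x,y,w,h,s: cv2.resize(im[y:y+h,x:x+w],None,fx=s,fy=s,interpolation=cv2.INTER_CUBIC)
A=f(a["p"],120,180,120,70,3.3);B=f(a["p"],270,192,95,46,4.2)
C=f(b["p"],130,175,100,70,3.9);D=f(b["p"],250,215,110,60,3.6)
Z=np.zeros((560,800,3),np.uint8)
for im,x,y in((A,0,0),(B,400,0),(C,0,260),(D,400,260)):
    h,w=im.shape[:2]; w=min(w,800-x);Z[y:y+h,x:x+w]=im[:h,:w]
save("pics/crop.png",Z)
for nm,dat,c in(("top",a,ct),("scene",b,cs)):
    P=cloud(c,dat["d"]); 
    ok=dat["d"]>0
    T=P[ok&(abs(P[...,0]-.5)<.25)&(abs(P[...,1])<.35)&(abs(P[...,2])<.006)]; print(nm,"table z",np.median(T[:,2]))
    for q,r in(((.51,.21),.07),((.442,.123),.05),((.49,.373),.05)):
        m=ok&(np.hypot(P[...,0]-q[0],P[...,1]-q[1])<r)&(P[...,2]>.025)
        Q=P[m]; print(q,"zmax",np.sort(Q[:,2])[-5:].round(4), len(Q))
        for lo,hi in((.025,.045),(.05,.09)):
            S=Q[(Q[:,2]>lo)&(Q[:,2]<hi)]
            if len(S)>5: 
                rr=cv2.minAreaRect(S[:,:2].astype(np.float32)*1000);print("  ",lo,len(S),S.mean(0).round(4),np.round(rr[0],1),np.round(rr[1],1),rr[2])
    m=ok&(P[...,0]>.4)&(P[...,0]<.57)&(P[...,1]>-.33)&(P[...,1]<0)
    for lo,hi in((.022,.036),(.04,.05),(.055,.08)):
        S=P[m&(P[...,2]>lo)&(P[...,2]<hi)]
        if len(S)>3: rr=cv2.minAreaRect(S[:,:2].astype(np.float32)*1000);print("stop",lo,len(S),S.mean(0).round(4),np.round(rr[0],1),np.round(rr[1],1),rr[2])
E
```

```text
top table z -0.0006755007847362364
(0.51, 0.21) zmax [0.0784 0.0784 0.079  0.0794 0.0796] 239
   0.025 161 [0.5242 0.2204 0.0319] [534.5 229.2] [76.5 42. ] 37.67950439453125
   0.05 77 [0.5202 0.2178 0.073 ] [521.1 218.8] [42.7 12. ] 39.027976989746094
(0.442, 0.123) zmax [0.0572 0.0575 0.0578 0.0579 0.0581] 64
   0.025 25 [0.4322 0.1253 0.0307] [435.3 126.2] [26.9 31.1] 82.23548126220703
   0.05 33 [0.4361 0.1275 0.0553] [436.1 127.5] [28.4  6.1] 0.28959405422210693
(0.49, 0.373) zmax [0.0568 0.0569 0.0569 0.0581 0.0608] 78
   0.025 36 [0.4979 0.3741 0.0296] [497.3 378.3] [30.5 28.9] 46.28022003173828
   0.05 40 [0.498  0.3798 0.0545] [497.7 379.6] [32.4  8.7] 46.42005920410156
stop 0.022 1878 [ 0.487  -0.1704  0.0292] [ 481.6 -159.6] [243.1  99.1] 89.41322326660156
stop 0.04 150 [ 0.4874 -0.1076  0.0438] [ 483.8 -176.3] [ 54.7 203. ] 1.210759162902832
stop 0.055 43 [ 0.4884 -0.1039  0.0666] [ 489.6 -104.1] [17.  17.3] 89.58641052246094
scene table z 0.00039264790647196616
(0.51, 0.21) zmax [0.0768 0.0768 0.0769 0.0772 0.0779] 196
   0.025 126 [0.5179 0.2154 0.0327] [533.1 227.8] [77.  41.4] 38.84339904785156
   0.05 65 [0.5145 0.2129 0.069 ] [521.6 218.5] [49.8 11.7] 37.79052734375
(0.442, 0.123) zmax [0.0572 0.0574 0.0578 0.0578 0.0599] 108
   0.025 59 [0.4322 0.1235 0.0338] [431.8 122.2] [25.4 25.4] 48.914146423339844
   0.05 34 [0.435  0.1263 0.0547] [437.1 127. ] [33.7 10.9] 1.6666665077209473
(0.49, 0.373) zmax [0.0569 0.057  0.0571 0.0582 0.0598] 63
   0.025 36 [0.4919 0.3735 0.031 ] [496.3 378.7] [32.  29.3] 50.33201599121094
   0.05 21 [0.4954 0.3775 0.0549] [496.9 378.6] [33.7  8.5] 48.69777297973633
stop 0.022 1774 [ 0.4804 -0.1757  0.0294] [ 483.5 -158.9] [247.2 101.1] 89.64679718017578
stop 0.04 124 [ 0.4831 -0.1093  0.0443] [ 483.7 -176.4] [199.5  45. ] 87.3802490234375
stop 0.055 61 [ 0.486  -0.1062  0.0647] [ 488.1 -105.2] [19.9 17.9] 82.7669906616211
```

View pics/crop.png

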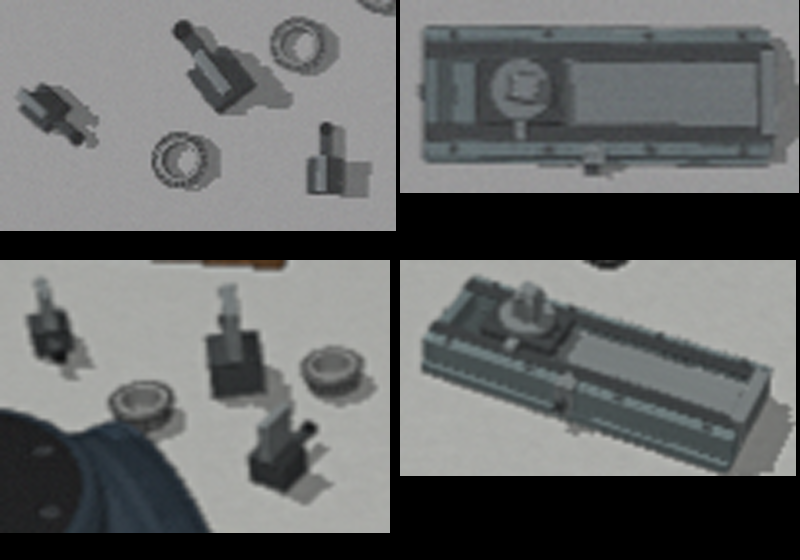

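The crop confirms the choice: the hub is 42 mm wide and the top is 77 mm high, while the other two levers have 58 mm tops and 27-30 mm hubs. Clip at top-camera pixel (317,230), pointer at (299,223). One last measurement covers clip and pointer y, spindle yaw and the IK for the plan.

```bash
cat >> h.py <<'E'
def project(c,X):
    K=np.array(c["camera_matrix"]);Q=np.asarray(X)@np.array(c["R"]).T+np.array(c["t"]);s=Q[:,:2]/Q[:,2:]
    s=s*(1+c["k1"]*(s**2).sum(1,keepdims=True)); return s*[K[0,0],K[1,1]]+[K[0,2],K[1,2]]
def Rt(a):
    """tool down, tool x at world yaw a"""
    c,s=np.cos(a),np.sin(a); return np.array([[c,s,0],[s,-c,0],[0,0,-1.]])
E
python3 - <<'E'
from h import *
from scipy.optimize import minimize
for n in("top","scene"):
    D=np.load(n+"0.npz");c=manip.get_calibration(n);P=cloud(c,D["d"]);ok=D["d"]>0;X,Y,Z=P[...,0],P[...,1],P[...,2]
    m=ok&(X>.40)&(X<.462)&(Y>-.26)&(Y<-.07)&(Z>.0318)&(Z<.045)
    v,u=np.nonzero(m)
    for i in range(len(u)): print(n,u[i],v[i],P[v[i],u[i]].round(4),end="; ")
    print()
    # near-rail outer bumps (clip/screw sticking out towards robot)
    m=ok&(X<.436)&(X>.41)&(Y>-.28)&(Y<-.04)&(Z>.015); print("bump",P[m].mean(0).round(4) if m.any() else None,m.sum())
    # spindle silhouette fit
    mask=ok&(np.hypot(X-.489,Y+.105)<.03)&(Z>.0495); S=8
    M=cv2.resize(mask.astype(np.float32),None,fx=1,fy=1)
    def cost(p,full=False):
        x,y,a=p; best=np.zeros((mask.shape[0],mask.shape[1]),np.float32)
        x0,y0=[int(q) for q in project(c,[[x,y,.057]])[0]-16]
        im=np.zeros((32*S,32*S),np.uint8)
        for w,z0,z1 in((9,.0485,.063),(7,.063,.069)):
            k=np.array([[i,j] for i in(-w,w) for j in(-w,w)])/1000.; ca,sa=np.cos(a),np.sin(a); k=k@np.array([[ca,sa],[-sa,ca]])+[x,y]
            V=np.r_[np.c_[k,np.full(4,z0)],np.c_[k,np.full(4,z1)]]
            uv=(project(c,V)-[x0,y0]+.5)*S
            cv2.fillConvexPoly(im,cv2.convexHull(uv.astype(np.float32)).round().astype(np.int32),1)
        r=cv2.resize(im.astype(np.float32),(32,32),interpolation=cv2.INTER_AREA)
        return ((r-M[y0:y0+32,x0:x0+32])**2).sum()
    for a in np.arange(-.6,.97,.15):
        r=min((minimize(lambda q:cost((q[0],q[1],a)),s,method="Nelder-Mead",options=dict(initial_simplex=np.array(s)+[[0,0],[.003,0],[0,.003]],xatol=1e-4,maxiter=60)) for s in([.488,-.104],[.490,-.106])),key=lambda r:r.fun)
        print(n,round(a,2),r.x.round(4),round(r.fun,2))
L=[.5213,.2187];a=np.radians(38.3)
print("rot now",np.round(manip.current_tcp_rot(),2).tolist())
for k in(0,np.pi):print("pick",k,np.round(manip.inverse_kinematics(np.array([*L,.042]),Rt(a+k)),2))
for k in range(-4,5):
    q=manip.inverse_kinematics(np.array([.488,-.155,.1]),Rt(-.1+k*np.pi/2)); print("place",k,None if q is None else np.round(q,2))
E
```

```text
top 287 223 [ 0.4613 -0.0717  0.0335]; top 288 223 [ 0.4613 -0.0747  0.0324]; top 289 223 [ 0.4612 -0.0775  0.0335]; top 291 223 [ 0.4611 -0.0831  0.0348]; top 294 223 [ 0.4608 -0.0916  0.0373]; top 295 223 [ 0.4607 -0.0943  0.0387]; top 296 223 [ 0.4609 -0.0976  0.0344]; top 297 223 [ 0.4606 -0.1     0.0387]; top 298 223 [ 0.4605 -0.1028  0.0392]; top 299 223 [ 0.4607 -0.106   0.0363]; top 300 223 [ 0.4609 -0.1092  0.0329]; top 301 223 [ 0.4605 -0.1115  0.0383]; top 302 223 [ 0.4609 -0.1151  0.032 ]; top 305 223 [ 0.4607 -0.1235  0.0335]; top 306 223 [ 0.4607 -0.1264  0.0335]; top 307 223 [ 0.4608 -0.1294  0.0323]; top 308 223 [ 0.4606 -0.1321  0.0344]; top 309 223 [ 0.4607 -0.1352  0.0325]; top 310 223 [ 0.4605 -0.1378  0.0346]; top 311 223 [ 0.4604 -0.1405  0.0358]; top 312 223 [ 0.4606 -0.1437  0.0331]; top 313 223 [ 0.4605 -0.1466  0.0329]; top 314 223 [ 0.4604 -0.1493  0.0342]; top 315 223 [ 0.4605 -0.1524  0.0329]; top 316 223 [ 0.4604 -0.1551  0.0343]; top 317 223 [ 0.4604 -0.1581  0.0334]; top 318 223 [ 0.4605 -0.1612  0.0319]; top 319 223 [ 0.4603 -0.1639  0.0334]; top 320 
[... 16655 characters left out ...]
7] 11.43
scene 0.6 [ 0.4914 -0.1041] 10.01
scene 0.75 [ 0.4921 -0.1034] 8.11
scene 0.9 [ 0.4913 -0.1038] 6.87
rot now [[-0.94, 0.35, 0.0], [0.35, 0.94, 0.0], [-0.0, 0.0, -1.0]]
pick 0 [ 0.31  0.64  1.74 -0.    0.77  1.22]
pick 3.141592653589793 [ 0.31  0.64  1.74 -0.    0.77 -1.92]
place -4 [-0.4   0.47  1.86 -0.    0.82  1.27]
place -3 [-0.4   0.47  1.86 -0.    0.82 -0.3 ]
place -2 [-0.4   0.47  1.86 -0.    0.82 -1.87]
place -1 [-0.4   0.47  1.86 -0.    0.82  2.84]
place 0 [-0.4   0.47  1.86 -0.    0.82  1.27]
place 1 [-0.4   0.47  1.86 -0.    0.82 -0.3 ]
place 2 [-0.4   0.47  1.86 -0.    0.82 -1.87]
place 3 [-0.4   0.47  1.86 -0.    0.82  2.84]
place 4 [-0.4   0.47  1.86 -0.    0.82  1.27]
```

Spindle is at (0.490,-0.104), yaw about -0.17 rad in both views. Mark at y=-0.155, pointer at y=-0.104, so about 50 mm of travel. Lever at (0.521,0.219), yaw 38°. Picking now.

```bash
python3 - <<'E'
from h import *
a=np.radians(38.3)+np.pi; L=[.5213,.2187]
manip.set_gripper(1.0,60)
manip.move_ptp(np.array([*L,.15]),Rt(a))
manip.move_l(np.array([*L,.0425]),max_speed=.12)
manip.set_gripper(0.0,60)
print(manip.current_grip_width(),manip.current_grip_force(),manip.current_ee_pos().round(4),manip.current_force())
manip.move_l(np.array([*L,.17]),max_speed=.15)
# pre-place pose, clear of spindle
manip.move_ptp(np.array([.490,-.1042,.15]),Rt(np.pi-.17))
print(manip.current_grip_width(),manip.current_grip_force(),manip.current_force().round(2),manip.current_time())
for n in("scene","top"):
    p,d=grab(n);np.savez(n+"1.npz",p=p,d=d)
b=np.load("scene1.npz")["p"];t=np.load("top1.npz")["p"]
f=lambda im,x,y,w,h,s: cv2.resize(im[y:y+h,x:x+w],None,fx=s,fy=s,interpolation=cv2.INTER_CUBIC)
save("pics/c1.png",np.hstack([f(b,230,160,100,100,4),f(t,250,165,100,100,4)]))
E
```

```text
0.13083075160552068 59.7832328081131 [0.5212 0.2186 0.0424] [ 0.0455924  -0.10340535 -1.2273582 ]
0.1263216158677018 59.81066286563873 [ 0.52  0.48 -1.33] 6.7167
```

View pics/c1.png

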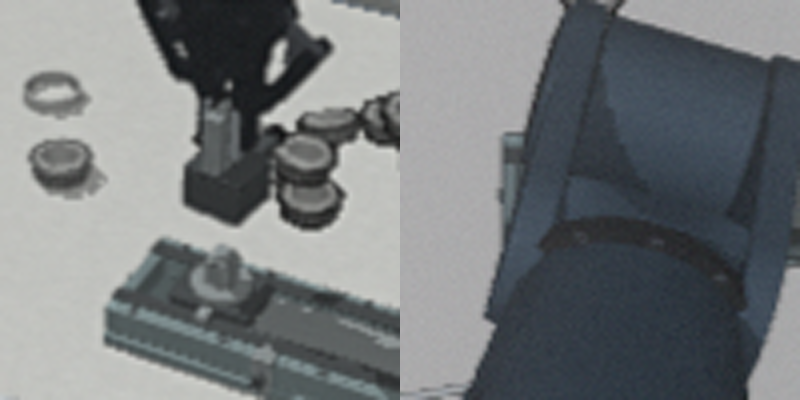

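Left half (scene camera): the fin is held at (220,150), the hub hangs level at (225,190) just above the spindle at (222,265). Right half: the arm hides the stop from the top camera. Now measure the hub relative to the spindle in the scene depth.

```bash
python3 - <<'E'
from h import *
D=np.load("scene1.npz");c=manip.get_calibration("scene");P=cloud(c,D["d"]);ok=D["d"]>0
P0=cloud(c,np.load("scene0.npz")["d"])
e=manip.current_ee_pos();print(e.round(4))
def faces(P,z0,z1,h,a,cen,r):
    ca,sa=np.cos(a),np.sin(a);m=(P[...,2]>z0)&(P[...,2]<z1)&(np.hypot(P[...,0]-cen[0],P[...,1]-cen[1])<r)
    q=(P[m][:,:2]-cen)@np.array([[ca,-sa],[sa,ca]])   # local coords
    fx=q[(abs(q[:,1])<h*.8)&(q[:,0]<-h*.6)&(q[:,0]>-h*1.4)][:,0]; fy=q[(abs(q[:,0])<h*.8)&(q[:,1]<-h*.6)&(q[:,1]>-h*1.4)][:,1]
    print(len(fx),len(fy),"offsets local mm",(np.median(fx)+h)*1e3,(np.median(fy)+h)*1e3, "std",fx.std()*1e3,fy.std()*1e3)
C=np.array([.490,-.1042])
faces(P,.112,.137,.021,-.17,C,.045)
for PP in(P0,P): faces(PP,.048,.062,.009,-.17,C,.02)
m=ok&(np.hypot(P[...,0]-C[0],P[...,1]-C[1])<.025); 
H=P[m&(P[...,2]>.09)&(P[...,2]<.15)];print("hub z min",np.percentile(H[:,2],[1,3,10]).round(4))
# hub yaw from face normals: fit lines
ca,sa=np.cos(-.17),np.sin(-.17);q=(H[:,:2]-C)@np.array([[ca,-sa],[sa,ca]]);k=(H[:,2]>.112)&(H[:,2]<.136)
q=q[k]
for i,j in((0,1),(1,0)):
    s=q[(abs(q[:,j])<.016)&(q[:,i]<-.015)];print("slope",np.polyfit(s[:,j],s[:,i],1)[0],len(s))
E
```

```text
[ 0.4904 -0.1033  0.15  ]
92 71 offsets local mm 3.276097692807841 0.08580810907543243 std 1.6024160850035845 2.1804811366247208
19 12 offsets local mm 0.36579334563195676 -0.27946517222388056 std 1.4102746012790086 1.0013761643426884
16 14 offsets local mm -0.274456126622474 0.6862057201907513 std 1.5087004600944438 1.1622195456118052
hub z min [0.108  0.1096 0.1141]
slope 0.007908661121514327 81
slope -0.07609117479579958 41
```

```bash
python3 - <<'E'
from h import *
D=np.load("scene1.npz");c=manip.get_calibration("scene");P=cloud(c,D["d"]);D0=np.load("scene0.npz");P0=cloud(c,D0["d"])
def prof(P,C,a,zs,zb,lab):
    ca,sa=np.cos(a),np.sin(a);Q=P.reshape(-1,3);q=np.c_[(Q[:,:2]-C)@np.array([[ca,-sa],[sa,ca]]),Q[:,2]-zb]
    for z0,z1,w in zs:
        s=q[(q[:,2]>z0)&(q[:,2]<z1)&(abs(q[:,1])<w)&(q[:,0]>-.032)&(q[:,0]<-.012)]
        print(lab,z0,len(s),"x-face",np.percentile(s[:,0]*1e3,[10,25,50,75,90]).round(1),end=" ")
        s=q[(q[:,2]>z0)&(q[:,2]<z1)&(abs(q[:,0])<.016)&(q[:,1]>-.03)&(q[:,1]<-.012)]
        print("y-face",np.percentile(s[:,1]*1e3,[25,50,75]).round(1) if len(s) else None)
zs=[(.003,.012,.016),(.012,.021,.016),(.021,.03,.016),(.04,.052,.006),(.052,.065,.006),(.065,.078,.006)]
prof(P,np.array([.4904,-.1033]),-.17,zs,.1075,"now")
prof(P0,np.array([.5213,.2187]),np.radians(38.3),zs,0,"start")
E
```

```text
now 0.003 30 x-face [-21.  -19.2 -18.2 -16.8 -16.2] y-face [-23.3 -22.6 -21.7]
now 0.012 30 x-face [-19.7 -18.9 -18.  -17.  -16.5] y-face [-22.5 -22.  -21.5]
now 0.021 33 x-face [-19.4 -19.  -17.8 -16.8 -15.9] y-face [-23.1 -21.9 -21.5]
now 0.04 16 x-face [-20.6 -19.8 -18.8 -17.5 -16.1] y-face [-14.5 -13.4 -13.4]
now 0.052 16 x-face [-20.3 -18.9 -18.2 -17.4 -17.2] y-face [-19.7 -17.  -14.4]
now 0.065 19 x-face [-19.8 -18.8 -18.  -17.3 -15.9] y-face [-20.7 -19.3 -15.4]
start 0.003 28 x-face [-23.3 -20.5 -19.5 -17.5 -16.1] y-face [-23.  -19.8 -17.5]
start 0.012 30 x-face [-20.8 -19.7 -18.1 -17.1 -15.1] y-face None
start 0.021 25 x-face [-21.6 -20.2 -17.9 -16.6 -14.2] y-face [-18.5 -17.3 -14.9]
start 0.04 13 x-face [-23.  -21.7 -21.  -19.4 -17.1] y-face None
start 0.052 14 x-face [-22.  -20.9 -20.3 -19.  -17.7] y-face None
start 0.065 18 x-face [-22.1 -20.8 -19.1 -16.7 -15.4] y-face None
```

Scene depth puts the lever 3 mm off along the fin, so I shift to compensate and descend while watching force.

```bash
cat > ins.py <<'E'
from h import *
xy=np.array([.487,-.1036]); 
manip.move_l(np.array([*xy,.120]),max_speed=.08)
f0=manip.current_force(); print("f0",f0.round(2),manip.current_ee_pos().round(4))
for z in np.arange(.114,.0864,-.003):
    manip.move_l(np.array([*xy,z]),max_speed=.05)
    e=manip.current_ee_pos();f=manip.current_force()-f0
    print(round(z,4),e.round(4),f.round(1),manip.current_ft_torque().round(2))
    if abs(f[2])>20 or np.hypot(*f[:2])>20: print("stop");break
p,d=grab("scene");np.savez("scene2.npz",p=p,d=d);save("pics/c2.png",p[170:260,220:340],5)
print(manip.current_time())
E
python3 ins.py
```

```text
f0 [-0.8   0.76 -0.32] [ 0.4871 -0.1035  0.12  ]
0.114 [ 0.487  -0.1036  0.1139] [ 0.2 -0.6 -1.3] [ 0.01  0.   -0.01]
0.111 [ 0.4869 -0.1036  0.1109] [ 1.1 -0.6 -0.8] [ 0.01 -0.    0.02]
0.108 [ 0.4869 -0.1036  0.1078] [ 0.6 -1.  -0.9] [ 0.    0.01 -0.02]
0.105 [ 0.4869 -0.1036  0.1048] [ 0.2  0.3 -0.8] [ 0.02  0.02 -0.05]
0.102 [ 0.4869 -0.1036  0.1018] [-0.3 -1.5 -0.7] [0.06 0.02 0.01]
0.099 [ 0.4869 -0.1036  0.0988] [ 0.9 -0.8 -0.5] [-0.   -0.02 -0.01]
0.096 [ 0.4869 -0.1036  0.0958] [ 1.1 -0.6 -1.9] [-0.04  0.01  0.02]
0.093 [ 0.4869 -0.1036  0.0928] [ 1.2 -0.6 -0.9] [ 0.03  0.04 -0.02]
0.09 [ 0.4869 -0.1036  0.0898] [ 0.6 -1.9 -0.1] [-0.02  0.01 -0.02]
0.087 [ 0.4873 -0.1037  0.0871] [ 1.  -1.4  1.6] [-0.01 -0.1   0.01]
9.9083
```

View pics/c2.png

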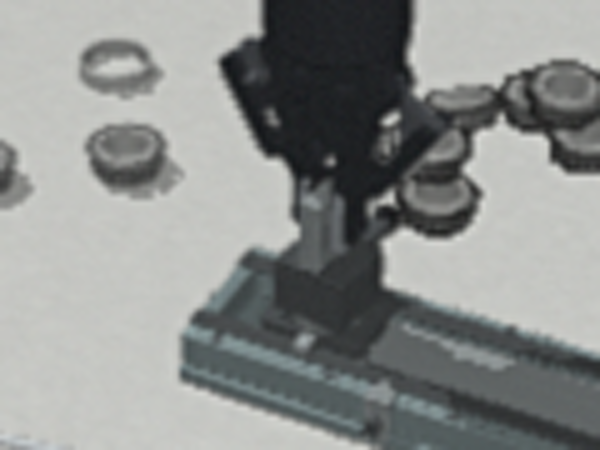

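Slid on with no side load; contact came at the expected height. In the crop the hub at (330,280) covers the collar, pointer at (303,340), clip at (378,400). Press down lightly and slide out.

```bash
python3 - <<'E'
from h import *
manip.move_l(np.array([.487,-.1036,.0858]),max_speed=.03)
print(manip.current_force().round(1),manip.current_ee_pos().round(4))
manip.dwell(.3)
manip.move_l(np.array([.4866,-.152,.0858]),max_speed=.05)
print(manip.current_force().round(1),manip.current_ee_pos().round(4))
manip.dwell(.2)
p,d=grab("scene");np.savez("scene3.npz",p=p,d=d);save("pics/c3.png",p[210:270,250:330],8)
print(manip.current_force().round(1),manip.current_time(),manip.current_grip_force())
E
```

```text
[-3.7  1.8 17. ] [ 0.4876 -0.1038  0.087 ]
[-5.1  2.9 18.5] [ 0.4867 -0.152   0.087 ]
[-5.4  2.  17.7] 11.825 62.9181182384491
```

View pics/c3.png

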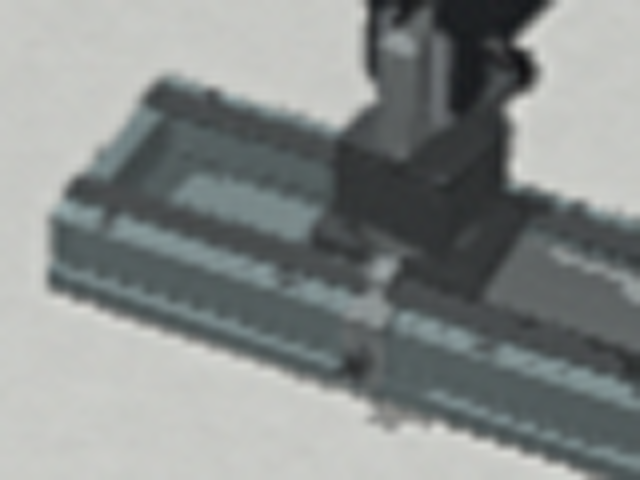

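```bash
python3 - <<'E'
from h import *
c=manip.get_calibration("scene");R=np.array(c["R"]);C=-R.T@np.array(c["t"])
def atz(u,v,z):
    w=world(c,[[u,v]],[1.])[0]-C; return (C+w*(z-C[2])/w[2]).round(4)
g=lambda x,y:((x+.5)/8-.5+250,(y+.5)/8-.5+210)
for nm,x,y,z in(("ptr",383,267,.038),("ptr tip low",376,278,.038),("clip",370,302,.034),("clip",372,310,.034),("screw",355,360,.02)):print(nm,atz(*g(x,y),z))
for nm,X in(("mark .445",[.445,-.1546,.034]),("mark .435",[.435,-.1546,.034]),("ptr expected",[.457,-.1546,.038])):
    u=project(c,[X])[0];print(nm,((u-[250,210]+.5)*8-.5).round(0))
D=np.load("scene3.npz");g0=np.load("scene0.npz")["p"].astype(int).sum(2);g3=D["p"].astype(int).sum(2)
print(g3[238:256,288:306]//3);print(g0[238:256,288:306]//3)
print([ (np.round(r["at"],4),r["confidence"]) for k in("leg_pointer","mark_tip") for r in manip.look_for("scene",k)])
E
```

```text
ptr [ 0.4629 -0.1514  0.038 ]
ptr tip low [ 0.4568 -0.1514  0.038 ]
clip [ 0.4495 -0.1526  0.034 ]
clip [ 0.4461 -0.1547  0.034 ]
screw [ 0.4365 -0.1534  0.02  ]
mark .445 [370. 312.]
mark .435 [358. 331.]
ptr expected [385. 281.]
[[116  78  78  81  75  63  58  71  70  61  57  51  52  54  53  54  53  52]
 [ 99  64  69  76  78  77  66  71  83  83  75  60  53  53  53  53  52  51]
 [ 83  58  53  55  65  71  71  66  72  86  92  84  73  61  57  51  52  50]
 [ 77  71  65  60  63  56  55  60  75  87  92  97  96  84  72  56  52  52]
 [ 80  79  79  83  87  70  60  66  92 128 131 114  67  65  65  61  57  54]
 [ 77  77  77  79  79  79  82  99 122 152 153 116  64  55  58  60  58  59]
 [ 82  87  79  77  77  76  78  93 126 149 135  79  60  58  58  56  58  60]
 [130 131 108  81  86  80  73  80 103 111  97  65  75  77  70  59  58  54]
 [141 141 136 128 133 110  82  93 123 119  78  72  78  77  78  77  72  59]
 [125 134 133 132 141 140 139 141 145 135  91  75  76  75  76  79  77  79]
 [ 93  95 106 125 136 137 145 143 144 144 130  93  82  84  79  78  76  77]
 [ 91  89  91  94 106 132 141 139 143 145 12
[... 1221 characters left out ...]
4  62  62]
 [ 78  81  90 107 114 116 124 122 122 122 109  79  70  71  66  66  63  62]
 [ 77  75  78  79  90 112 120 118 122 123 106  93 118 112  92  80  73  65]
 [ 77  77  77  78  79  83  81  90 111 114  86  98 118 109 112 120 111  88]
 [ 77  76  76  78  81  86  79  80  80  78  68  88 104 103 116 121 115 105]
 [ 79  73  75  78  81  87  81  79  83  80  73  77  79  78  91 107 114 113]
 [ 90  80  82  82  78  80  77  68  82  86  75  76  77  76  77  78  79  90]
 [107 109 106  92  77  62  63  59  73  86  75  77  79  78  78  76  77  76]
 [ 76  80  95 101  84  48  44  52  68  85  73  76  78  77  78  78  77  76]]
[(array([ 0.4817, -0.2642,  0.02  ]), 0.97), (array([ 0.4413, -0.1564,  0.0265]), 0.53)]
```

```bash
python3 - <<'E'
from h import *
c=manip.get_calibration("scene");R=np.array(c["R"]);C=-R.T@np.array(c["t"])
def atz(u,v,z):
    w=world(c,[[u,v]],[1.])[0]-C; return (C+w*(z-C[2])/w[2]).round(4)
print("ptr mid",atz(297.3,243.5,.038),"ptr tip",atz(296.9,245.2,.038))
print("clip tip",atz(296.4,246,.034)," row247 span",atz(294,247,.034),atz(298,247,.034),"clip 248.5",atz(296,248,.034))
g=np.load("scene0.npz")["p"].astype(int).sum(2)//3; print(g[230:246,270:288])
E
```

```text
ptr mid [ 0.4607 -0.1519  0.038 ] ptr tip [ 0.454  -0.1536  0.038 ]
clip tip [ 0.4549 -0.152   0.034 ]  row247 span [ 0.4485 -0.148   0.034 ] [ 0.4531 -0.1572  0.034 ] clip 248.5 [ 0.4472 -0.1541  0.034 ]
[[ 75  77  76  72  66  66  62  87 123 125 116  96  82  77  76  80  82  69]
 [ 77  77  73  70  65  64  63  80 114 125 125 121 110  92  79  78  78  66]
 [ 76  74  72  66  68  67  64  68  88 121 127 126 125 118  98  95 100  82]
 [ 77  73  65  64  67  69  68  66  78 102 118 124 126 127 125 125 126 115]
 [ 75  73  58  51  59  63  65  65  66  73  85 101 113 117 120 118 120 117]
 [ 69  72  60  46  48  46  50  57  60  62  71  78  78  82  86  87  85  85]
 [ 64  67  66  62  59  50  47  48  44  60  84  85  73  65  70  74  71  66]
 [ 62  63  65  66  66  67  65  58  56  89 130 125 107  64  59  63  68  69]
 [ 75  74  68  61  65  66  66  66  80 113 135 119  84  51  47  47  55  61]
 [117 113  93  74  73  68  63  64  76  98 109  96  59  49  53  50  49  48]
 [119 118 118 117 110  93  71  70  71  77  82  70  56  65  67  65  61  56]
 [106 113 116 119 119 118 113 102  93  73  74  64  63  64  67  67  68  67]
 [ 77  81  93 106 115 115 117 113 119 118 105  77  73  74  71  66  65  66]
 [ 75  76  77  77  78  92 108 113 115 116 109 108 118 116  88  62  64  71]
 [ 77  76  77  75  74  76  78  80  91 107 112 114 121 114  94  83  82  87]
 [ 76  77  75  75  76  75  76  75  76  80  80  91 108 115 102  76  85  99]]
```

Pointer at about y=-0.1525 and clip at about -0.154, so ~1.5 mm still to go. Close that, dwell, then turn clockwise about the lever axis (3 mm off the TCP) while monitoring torque.

```bash
cat > turn.py <<'E'
from h import *
d=np.array([.0029,-.0008]);Cl=np.array([.4893,-.1550]);Z=.0858
def go(yaw,cl=Cl,v=.03):
    c,s=np.cos(yaw),np.sin(yaw); xy=cl-np.array([[c,-s],[s,c]])@d
    manip.move_l(np.array([*xy,Z]),Rt(np.pi+yaw),max_speed=v)
if __name__=="__main__":
    go(-.17); manip.dwell(.5)
    t0=manip.current_ft_torque(); print(manip.current_force().round(1),t0.round(2),manip.current_ee_pos().round(4))
    y=-.17
    while y>-1.62:
        y-=.1; go(y); t=manip.current_ft_torque();R=manip.current_tcp_rot()
        print(round(y,2),"act",round(np.arctan2(-R[1,0],-R[0,0]),3),manip.current_force().round(1),t.round(2),round(manip.current_time(),2))
        if abs(t[2]-t0[2])>.5: break
    p,dd=grab("scene");np.savez("scene4.npz",p=p,d=dd);save("pics/c4.png",p[210:270,250:330],8)
    print(manip.current_ee_pos().round(4),manip.current_grip_force())
E
python3 turn.py
```

```text
[-4.5  2.9 18.7] [ 0.49  0.99 -0.  ] [ 0.4867 -0.1537  0.087 ]
-0.27 act -0.271 [-6.4  3.8 19.4] [ 0.5   1.11 -0.06] 12.93
-0.37 act -0.371 [-7.4  2.6 21.2] [ 0.55  1.32 -0.05] 13.18
-0.47 act -0.471 [-7.2  2.9 22. ] [0.49 1.53 0.02] 13.43
-0.57 act -0.571 [-9.1  2.8 22. ] [ 0.48  1.64 -0.05] 13.68
-0.67 act -0.671 [-9.8  2.9 22.9] [ 0.54  1.73 -0.06] 13.93
-0.77 act -0.771 [-10.3   2.6  22.7] [ 0.51  1.84 -0.09] 14.18
-0.87 act -0.871 [-11.    3.7  23.4] [ 0.47  2.05 -0.06] 14.43
-0.97 act -0.971 [-10.8   2.6  23.8] [ 0.48  1.97 -0.07] 14.68
-1.07 act -1.071 [-12.9   2.4  24. ] [ 0.59  2.23 -0.03] 14.93
-1.17 act -1.171 [-12.7   3.3  25.4] [ 0.56  2.37 -0.04] 15.18
-1.27 act -1.271 [-13.    4.1  27.3] [ 0.62  2.57 -0.09] 15.43
-1.37 act -1.371 [-12.4   3.7  25.1] [ 0.6   2.21 -0.08] 15.68
-1.47 act -1.47 [-12.1   4.4  24.9] [ 0.63  2.36 -0.09] 15.93
-1.57 act -1.568 [-14.    3.6  26.9] [0.65 2.53 1.09] 16.18
[ 0.4887 -0.1517  0.087 ] 66.53940618038177
```

View pics/c4.png

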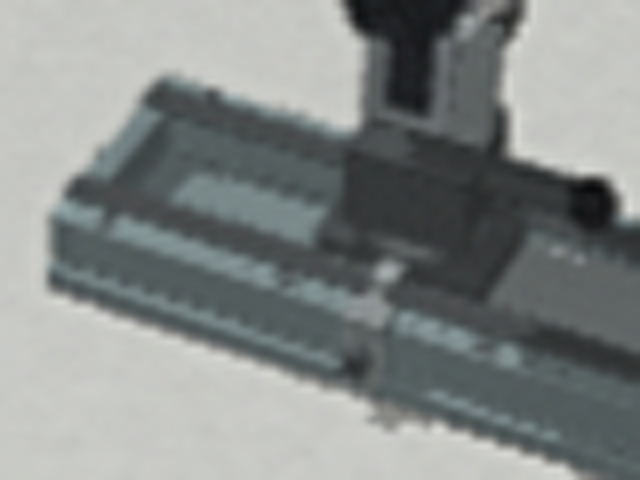

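The lever hit the cam's hard stop, with torque jumping to 1.1 N m near -1.57 rad. In the crop the pointer (387,270) stands opposite the clip point (375,295), within about 1-2 mm. The lever is still seated and gripped, so I hand in.

```bash
python3 - <<'E'
from h import *
manip.dwell(.4); print(manip.current_force().round(1),manip.current_ft_torque().round(2),manip.current_grip_force(),manip.current_ee_pos().round(4),manip.current_time())
print(manip.sign_off())
E
```

```text
[-13.9   4.2  26.8] [0.7  2.59 1.07] 66.51767492294312 [ 0.4887 -0.1517  0.0869] 16.625
the job is handed in; nothing more can be done
None
```

I handed in the job at 16.6 s: the largest lever is seated on the spindle and still gripped at about 66 N, the leg is at the mark to within an estimated 1–2 mm, and the cam is closed against its stop; no verdict was shown.

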